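Fit the insulating spacer and the cap plate over the studs of a cylinder head section

ROBOT

A 6-joint arm with a two-finger parallel gripper is mounted at the origin on the work surface. World frame = base frame: x ahead of the robot, y to its left, z up, the work surface at z = 0. Lengths are in m, angles in rad, forces in N, time in s.
With the tool pointing down it reaches from about 0.35 to 0.85 m from the base axis. Payload 8.1 kg.
Tool frame: the origin (TCP) lies at the very end of the fingers, on their centre line; the grasp point (between the pads) lies 19 mm behind it; z points along the fingers, y is the direction in which the jaws open and shut (so a half turn about z gives the same grasp; the last joint's range is limited). The gripper opens to 93 mm and grips with 3 to 60 N. Pads are 15 mm wide; open, the fingers measure 128 mm over their backs; the gripper's body (75 mm by 188 mm) begins 65 mm behind the grasp point.
Start: joints at [-0.085, 0.13, 1.488, -0, 1.523, -0.085], TCP at [0.6, 0, 0.219] pointing down, gripper open.
Joint ranges: [-2.96, 2.96], [-0.89, 2.26], [0.02, 2.5], [-1.34, 4.48], [0, 2.73], [-2.66, 2.66]. Speed limits (rad/s): [2.39, 2.39, 2.79, 3.14, 3.14, 3.14].

INTERFACE

Orientations are given as a rotation vector (axis times angle).
In Python, from plant import robot gives the robot as it stands.
- The arm moves only by the shell command python3 -m inch 'ROWS' [FORCE]. ROWS is JSON, a list that holds one entry, the list of rows, each a list of 7 numbers: the shift along the tool's x, y, z in cm, then the turn, a rotation vector about the tool's x, y, z in degrees, then the gripper command: -1 is fully open, 1 is shut, values between are in proportion. A call has 1 to 5 rows; each row shifts and turns the commanded pose from where the row before left it, along the tool's axes as they then stand; what a row does not reach is not made up. A row lasts 1/10 s, in which the tool goes at most 50 mm and 8.59 degrees, less where a joint would pass 70% of its speed; a pose out of reach is approached as far as the arm can. A call with a gripper value outside its range is refused whole. The fingers move at their own pace and stop on an object; FORCE is the grip in N (left out, the last holds). Time passes only in rows, so rows that do not move let the fingers close. It gives the time, the measured TCP pose, the force and the opening at its end, in the units of the state.
- robot.read_state(): the state, without advancing time (a new reading comes with each control period).
- robot.read_camera(name): name is "scene" or "side" or "wrist"; returns a dict with "image" (480x640x3 uint8, blue, green, red), "K" (3x3 intrinsics, pixels), "distortion" ([k1, k2, p1, p2, k3] as OpenCV has them; the pictures are not rectified), "R" (3x3) and "t" (3): a world point X has camera coordinates R X + t; the wrist camera has in their place "tool_from_camera" (4x4, takes a point from camera to tool coordinates, whose origin is the TCP and whose axes are the flange's). Camera axes: x right, y down, z forward; pixel columns grow to the right and rows downward; lengths in m; the calibration is good to about 2 mm. A picture is of the moment at which its call begins: read the wrist's pose just before it. There is no depth.
- robot.close_job(): hands the job in, once; it reports no verdict.
The state is a dict: "t": time; "q": joint angles; "dq": joint speeds; "joint_torque": joint torques, N m; "tool_pos": TCP position; "orientation": TCP orientation; "force": force on the tool from outside, world axes, zero at the start; "wrist_torque": the same for the moment, N m; "opening": finger opening in m.
Only numpy, scipy, OpenCV 4.12 (cv2) and the standard library are available. Lean on these libraries where they do the work, as an engineer would, in place of code of your own. Each camera call takes 0.05 s, during which the arm holds its last target. There are 200 camera calls.

TASK

Fit the black spacer plate over the four brass studs of the blue head section and lower it in your grip until it sits flat on the blue pads, then fit the bare grey aluminium plate over the same studs, lowered onto the spacer in the same way. Lower the plates rather than dropping them, leave both fully down and let go. Leave the red two-hole plate where it lies.

Things in the scene. Friction and masses are not known exactly. Their poses are not given: they have to be found in the camera images.
- head: Engine head section, fixed: sole 170 (x) x 116 x 10 mm and two blue pads 44 (x) x 96 mm at x = +-50, tops 40 mm above the bench; between them an open valley 56 mm long in x, floor 10 mm up. Four upright brass studs at x = +-50, y = +-31 mm, 8 mm thick, tops 92 mm above the bench, the upper 12 mm tapering to 3 mm. Origin: centre of the underside; x runs from pad to pad, z up.
- spacer_mid (a point): Black H-shaped plastic plate flat on the bench, 144 (x) x 96 (y) x 18 mm, 0.25 kg. Four 22 mm through holes at x = +-50, y = +-31 mm; fits either way round. Its waist, 40 mm wide in y between open notches 56 mm long in x, is gripped from above, fingers closing along y. Point: its centre, half-way up; on the bench 9 mm, seated on the pads 49 mm above the bench.
- cap_mid (a point): Bare grey aluminium H-shaped plate flat on the bench, 0.42 kg; same size, axes, four holes and waist as the black plate, fits either way round. Point: its centre, half-way up; seated on the black plate it is 67 mm above the bench.
- oldplate_mid (a point): Red H-shaped plate, same outline, but only two holes, one in the middle of each end: not wanted, stays where it lies. Point: its centre, half-way up.
Mind the look-alikes: they are no part of the job. What is meant by the part that bears spacer_mid is not green, and is the smaller of those in its own colour.

How it is judged:
By the outcome, as a careful person would: the job done as asked, in the order asked, and still so for the second after the job is handed in, with the robot touching nothing.
It also fails if it takes over 61 s, if anything falls off the work surface, if the arm or the gripper's body presses on something with over 40 N, if the wrist force passes 120 N, or if a joint passes its speed limit or range.

## Working session

There is one attempt and no reset: what is moved stays moved. The work goes in short steps, Python scripts to look and compute and a shell command to move; the robot and the scene stay as the last step left them, time stands still between calls to the robot, and variables do not carry over. Pictures are saved under pics/ and viewed, about 8 in all and at most 12, crops included, and the job is handed in when it is done.

```bash
ls; mkdir -p pics
python3 - <<'E'
from plant import robot
import cv2,numpy as np,pickle
s=robot.read_state();print(s['tool_pos'],s['orientation'],s['t'],s['opening'])
d={}
for n in("scene","side","wrist"):
    c=robot.read_camera(n);d[n]=c;cv2.imwrite(f"pics/{n}0.png",c["image"])
    print(n,c["K"],c["distortion"],c.get("R"),c.get("t"),c.get("tool_from_camera"))
pickle.dump((s,d),open("c0.pkl","wb"))
E
```

```text
pics
[5.99437798e-01 8.23672072e-05 2.17586737e-01] [-2.22041790e+00 -2.22047823e+00  1.86765447e-03] 0.0 0.09314538532059502
scene [[567.96760793   0.         314.98367703]
 [  0.         567.96760793 232.45961973]
 [  0.           0.           1.        ]] [-0.03266434  0.          0.          0.          0.        ] [[ 0.76516415  0.64350307 -0.02067902]
 [ 0.34536613 -0.43734407 -0.8303327 ]
 [-0.54336549  0.62819899 -0.55688417]] [-0.43729907 -0.10261594  1.59136249] None
side [[449.12289699   0.         315.43857646]
 [  0.         449.12289699 234.85209669]
 [  0.           0.           1.        ]] [-0.04176977  0.          0.          0.          0.        ] [[-0.93300496 -0.35979771 -0.00688099]
 [-0.25639489  0.67804132 -0.6888553 ]
 [ 0.25251416 -0.64094116 -0.72486621]] [0.52824648 0.0870486  0.85156441] None
wrist [[366.6895628    0.         321.95940019]
 [  0.         366.6895628  237.67416563]
 [  0.           0.           1.        ]] [-0.04629769  0.          0.          0.          0.        ] None None [[ 1.35166295e-03 -9.65712023e-01 -2.59612136e-01  7.09239362e-02]
 [ 9.99999069e-01  1.35337854e-03  1.72132774e-04 -2.32507951e-04]
 [ 1.85122805e-04 -2.59612127e-01  9.65712954e-01 -1.66081998e-01]
 [ 0.00000000e+00  0.00000000e+00  0.00000000e+00  1.00000000e+00]]
```

View pics/scene0.png

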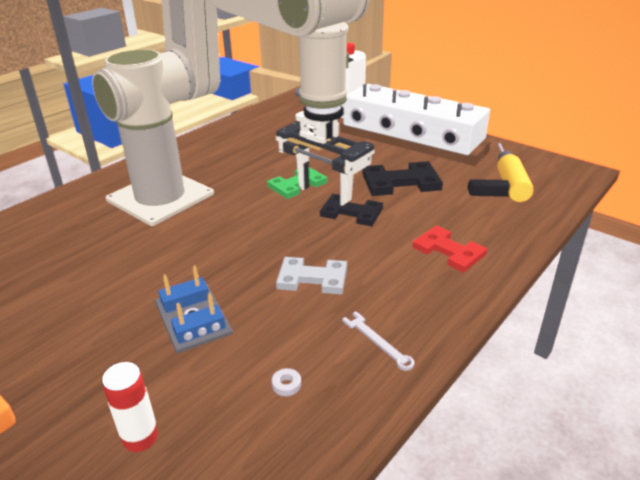

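View pics/side0.png

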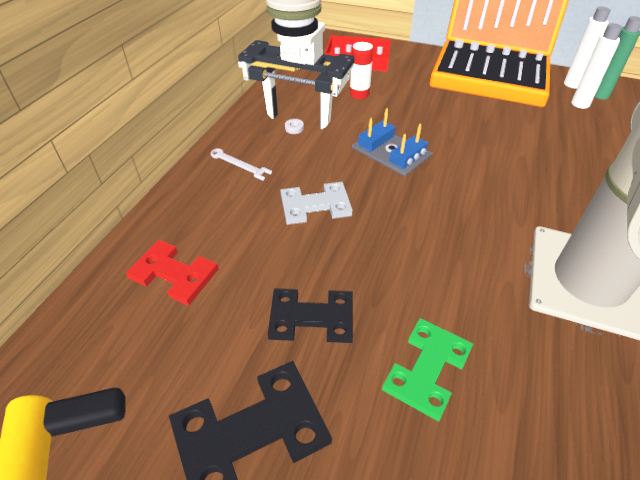

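Side view: the smaller black plate is at about (312,315), with a larger black look-alike at (250,425). Grey plate (316,202), red (172,271), green (428,368), head (392,145). In the scene view the small black plate is at (352,209), grey at (313,275) and the head at (193,312).

```bash
cat > h.py <<'E'
import cv2,numpy as np,pickle
from scipy.spatial.transform import Rotation as Ro
def pose(c,s=None):
    if c.get("R") is not None: R=np.array(c["R"]);return R.T,-R.T@np.array(c["t"])
    T=np.array(c["tool_from_camera"]);W=Ro.from_rotvec(s["orientation"]).as_matrix()
    return W@T[:3,:3],W@T[:3,3]+np.array(s["tool_pos"])
def rays(c,p,s=None):
    u=cv2.undistortPoints(np.array(p,float).reshape(-1,1,2),np.array(c["K"]),np.array(c["distortion"])).reshape(-1,2)
    A,o=pose(c,s);return o,np.c_[u,np.ones(len(u))]@A.T
def plane(c,p,z,s=None):
    o,d=rays(c,p,s);return o+d*((z-o[2])/d[:,2])[:,None]
def tri(c1,p1,c2,p2):
    o1,d1=rays(c1,[p1]);o2,d2=rays(c2,[p2]);d1=d1[0];d2=d2[0]
    k=np.linalg.lstsq(np.c_[d1,-d2],o2-o1,rcond=None)[0]
    a=o1+k[0]*d1;b=o2+k[1]*d2;return (a+b)/2,np.linalg.norm(a-b)
def plate(mask,c,box,z=.009,s=None,amin=15):
    """largest blob in box: silhouette centroid and holes cast to mid-height"""
    x0,y0,x1,y1=box;m=np.zeros_like(mask);m[y0:y1,x0:x1]=mask[y0:y1,x0:x1]
    cs,h=cv2.findContours(m,cv2.RETR_CCOMP,cv2.CHAIN_APPROX_NONE)
    i=max((j for j in range(len(cs)) if h[0][j][3]<0),key=lambda j:cv2.contourArea(cs[j]))
    cen=lambda k:(lambda M:[M["m10"]/M["m00"],M["m01"]/M["m00"]])(cv2.moments(k))
    hs=[cen(cs[j]) for j in range(len(cs)) if h[0][j][3]==i and cv2.contourArea(cs[j])>amin]
    P=plane(c,[cen(cs[i])]+hs,z,s);w=plane(c,cs[i].reshape(-1,2),z,s)[:,:2]
    r=cv2.minAreaRect((w*1000).astype(np.float32))
    print("cen",P[0].round(4),"rect",np.round(r[0],1),np.round(r[1],1),round(r[2],1),"area",cv2.contourArea((w*1000).astype(np.float32)))
    if len(hs)==4:
        H=P[1:,:2];m=H.mean(0);D=np.linalg.norm(H[:,None]-H[None],axis=2)
        j=np.argsort(D[0])[1];kk=[k for k in range(4) if k not in(0,j)]
        v=H[kk].mean(0)-H[[0,j]].mean(0)
        print(" holes mean",m.round(4),"dist mm",(np.sort(D[0])[1:]*1000).round(1),"x-axis deg",(np.degrees(np.arctan2(v[1],v[0]))%180).round(2))
    else: print(" holes",P[1:].round(4))
E
cat > m0.py <<'E'
from h import *
s,d=pickle.load(open("c0.pkl","rb"))
bx={"side":dict(bk=(262,282,362,350),big=(160,355,340,480),gy=(272,175,360,230),hd=(345,100,440,180)),"scene":dict(bk=(315,192,388,228),big=(355,160,445,198),gy=(270,250,355,300),hd=(150,255,240,350))}
for n in("side","scene"):
    c=d[n];hsv=cv2.cvtColor(c["image"],cv2.COLOR_BGR2HSV);H,S,V=cv2.split(hsv)
    dk=((V<75)&(S<110)).astype(np.uint8);gy=((S<60)&(V>110)).astype(np.uint8)
    for k,m in(("bk",dk),("big",dk),("gy",gy)):print(n,k);plate(m,c,bx[n][k])
    br=((H>8)&(H<30)&(S>120)&(V>150)).astype(np.uint8);x0,y0,x1,y1=bx[n]["hd"]
    k,l,st,ce=cv2.connectedComponentsWithStats(br[y0:y1,x0:x1])
    for i in range(1,k):
        if st[i,4]>8:
            ys,xs=np.nonzero(l==i);t=ys.min();b=ys.max();print(n,"stud tip",xs[ys<=t+1].mean()+x0,t+y0,"base",xs[ys>=b-1].mean()+x0,b+y0,st[i,4])
E
python3 m0.py
```

```text
side bk
cen [0.4709 0.2685 0.009 ] rect [471.9 266.2] [145.1 106.1] 18.2 area 11597.868344901362
 holes [[0.4141 0.2804 0.009 ]
 [0.5089 0.3117 0.009 ]
 [0.4634 0.2781 0.009 ]
 [0.4336 0.2217 0.009 ]
 [0.5285 0.253  0.009 ]]
side big
cen [0.4834 0.4818 0.009 ] rect [484.  484.9] [205.6 144. ] 47.4 area 20697.77251251135
 holes [[0.4031 0.4642 0.009 ]
 [0.5625 0.5086 0.009 ]
 [0.4674 0.4051 0.009 ]]
side gy
cen [ 0.5702 -0.0091  0.009 ] rect [570.6 -11.9] [147.7 117.2] 31.3 area 13349.245833619316
 holes []
side stud tip 348.0 101 base 345.0 108 9
side stud tip 377.741935483871 100 base 345.0 160 685
side stud tip 397.57142857142856 100 base 396.57142857142856 103 14
side stud tip 421.5 100 base 420.0 105 10
side stud tip 433.0 100 base 432.0 104 13
side stud tip 353.8333333333333 103 base 346.0 117 49
side stud tip 413.3333333333333 102 base 401.5 152 164
side stud tip 386.2 108 base 384.5 125 62
side stud tip 419.7142857142857 123 base 416.5 141 73
side stud tip 438.2 133 base 435.0 149 52
side stud tip 438.6666666666667 147 base 436.0 179 192
side stud tip 370.8 159 base 361.166666
[... 437 characters left out ...]
0.0138  0.009 ] rect [572.5 -12. ] [149.9 120.9] 31.5 area 14012.205034144663
 holes []
scene stud tip 171.23076923076923 255 base 150.33333333333334 275 297
scene stud tip 213.89393939393938 255 base 168.0 293 791
scene stud tip 236.0 263 base 211.0 286 150
scene stud tip 233.5 275 base 214.75 289 41
scene stud tip 237.83333333333331 277 base 216.16666666666669 295 114
scene stud tip 154.8 290 base 150.8 302 62
scene stud tip 209.33333333333334 295 base 211.66666666666666 312 37
scene stud tip 238.66666666666669 297 base 227.25 315 133
scene stud tip 178.0 305 base 181.5 322 42
scene stud tip 238.66666666666669 328 base 228.44736842105263 349 245
scene stud tip 164.375 333 base 150.5 346 80
```

Small black plate: hole spacing 99.8 × 61.9 mm, so it is the right one; the other measures about 205 mm long. The stud mask was swamped by wood, so I'll tighten it and look at crops.

Run:
```python
from h import *
s,d=pickle.load(open("c0.pkl","rb"))
a=cv2.resize(d["side"]["image"][95:235,265:445],None,fx=4,fy=4,interpolation=cv2.INTER_CUBIC)
b=cv2.resize(d["scene"]["image"][255:355,150:240],None,fx=0,fy=0,dsize=(400,444),interpolation=cv2.INTER_CUBIC) if 0 else None
cv2.imwrite("pics/crop1.png",a)
for n,(x0,y0,x1,y1) in dict(side=(345,100,440,180),scene=(150,255,240,350)).items():
    c=d[n];H,S,V=cv2.split(cv2.cvtColor(c["image"],cv2.COLOR_BGR2HSV))
    br=((H>8)&(H<32)&(S>100)&(V>165)).astype(np.uint8)
    k,l,st,ce=cv2.connectedComponentsWithStats(br[y0:y1,x0:x1])
    for i in range(1,k):
        if st[i,4]>8:
            ys,xs=np.nonzero(l==i);t=ys.min();b=ys.max();print(n,"tip",xs[ys<=t+1].mean().round(1)+x0,t+y0,"base",xs[ys>=b-1].mean().round(1)+x0,b+y0,"cen",(ce[i]+[x0,y0]).round(1),st[i,4])
c=d["side"];H,S,V=cv2.split(cv2.cvtColor(c["image"],cv2.COLOR_BGR2HSV))
for t in(60,80,110):
  print(t);plate(((S<t)&(V>110)).astype(np.uint8),c,(272,175,360,230),amin=4)
w=plane(c,[[282,189],[344,182],[352,212],[287,223]],.018);print(w)
```

```text
side tip 386.2 108 base 384.3 126 cen [385.4 116.4] 61
side tip 370.5 117 base 369.0 135 cen [369.7 125.6] 63
side tip 419.8 123 base 416.5 141 cen [418.3 131.5] 69
side tip 404.2 133 base 401.8 152 cen [403.  142.3] 61
scene tip 194.3 265 base 196.5 284 cen [195.2 272.9] 89
scene tip 164.3 274 base 167.8 293 cen [165.9 282.6] 85
scene tip 209.3 294 base 211.5 312 cen [210.5 302.9] 53
scene tip 177.8 304 base 181.0 322 cen [179.4 312.8] 62
60
cen [ 0.5702 -0.0091  0.009 ] rect [570.6 -11.9] [147.7 117.2] 31.3 area 13349.245833619316
 holes []
80
cen [ 0.5701 -0.0095  0.009 ] rect [570.6 -12.4] [148.7 118.6] 31.6 area 13718.114659953826
 holes []
110
cen [ 0.5701 -0.0093  0.009 ] rect [570.7 -12.2] [149.3 120.5] 31.6 area 14057.015600965933
 holes []
[[ 6.53095774e-01 -1.58518300e-02  1.80000000e-02]
 [ 5.29953811e-01 -8.84238619e-02  1.80000000e-02]
 [ 4.82176340e-01  1.53813323e-04  1.80000000e-02]
 [ 5.98959599e-01  7.98588169e-02  1.80000000e-02]]
```

View pics/crop1.png

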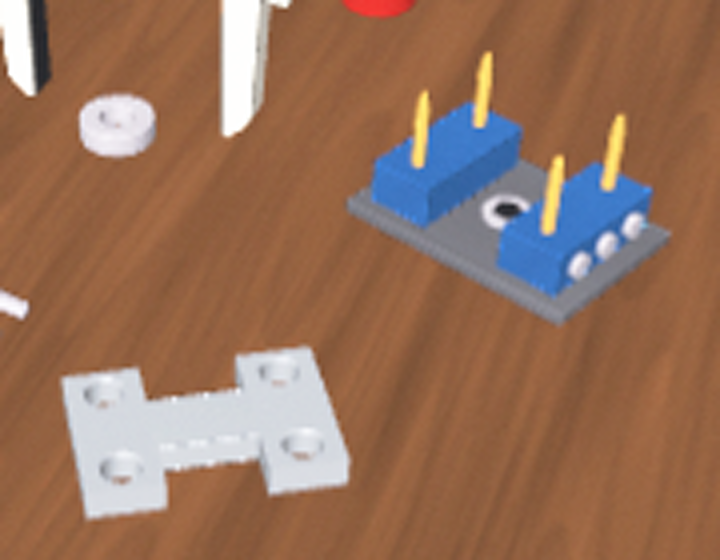

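The crop shows the head with its four studs clear, and grey-plate hole rims at crop (103,395), (278,373), (121,467), (302,446).

Run:
```python
from h import *
s,d=pickle.load(open("c0.pkl","rb"));A=d["side"];B=d["scene"]
a=np.array([[386.2,108],[370.5,117],[419.8,123],[404.2,133]]);b=np.array([[194.3,265],[164.3,274],[209.3,294],[177.8,304]])
for p in a:
    for q in b:
        X,g=tri(A,p,B,q)
        if g<.012: print(p,q,X.round(4),round(g,4))
for n,c,p in(("side",A,a),("scene",B,b)):
    w=plane(c,p,.092)[:,:2];print(n,"head tips@92",w.round(4).tolist(),"mean",w.mean(0).round(4))
ab=np.array([[384.3,126],[369,135],[416.5,141],[401.8,152]]);bb=np.array([[196.5,284],[167.8,293],[211.5,312],[181,322]])
for n,c,p in(("side",A,ab),("scene",B,bb)):
    w=plane(c,p,.040)[:,:2];print(n,"base@40",w.round(4).tolist(),"mean",w.mean(0).round(4))
g=np.array([[103,395],[278,373],[121,467],[302,446]])/4+[264.6,94.6]
w=plane(A,g,.018)[:,:2];print("grey",w.round(4).tolist(),w.mean(0).round(4))
v=w[0]+w[2]-w[1]-w[3];print(np.degrees(np.arctan2(*v[::-1])),np.linalg.norm(v)/2)
```

```text
[386.2 108. ] [194.3 265. ] [ 0.4826 -0.2496  0.131 ] 0.0058
[386.2 108. ] [177.8 304. ] [ 0.4992 -0.3163  0.0882] 0.0023
[370.5 117. ] [209.3 294. ] [ 0.5242 -0.2599  0.0893] 0.0034
[419.8 123. ] [164.3 274. ] [ 0.4061 -0.276   0.09  ] 0.002
[404.2 133. ] [194.3 265. ] [ 0.4313 -0.2189  0.0912] 0.0029
side head tips@92 [[0.4973, -0.3113], [0.5222, -0.2576], [0.4052, -0.274], [0.4302, -0.2194]] mean [ 0.4637 -0.2656]
scene head tips@92 [[0.4342, -0.2195], [0.4098, -0.2773], [0.529, -0.2616], [0.5046, -0.3185]] mean [ 0.4694 -0.2692]
side base@40 [[0.4968, -0.3116], [0.522, -0.2586], [0.4053, -0.2752], [0.4286, -0.2178]] mean [ 0.4632 -0.2658]
scene base@40 [[0.4303, -0.2196], [0.4064, -0.2766], [0.5221, -0.2585], [0.4976, -0.3154]] mean [ 0.4641 -0.2675]
grey [[0.6295, -0.0088], [0.5443, -0.061], [0.5974, 0.0415], [0.512, -0.0084]] [ 0.5708 -0.0092]
30.896755102987782 0.0993859184694924
```

Head: about (0.465,-0.267), x axis at about -23.5°. Grey: (0.571,-0.009) at 30.9°. Spacer: (0.471,0.267) at 18.3°. All sizes agree. Now turning the tool so the jaws lie along the spacer's y axis.

```bash
cat > go.py <<'E'
import sys;from h import *
from plant import robot
# go.py x y z jawdeg -> remaining shift (cm) in present tool axes + turn (deg)
x,y,z,j=map(float,sys.argv[1:5]);s=robot.read_state();W=Ro.from_rotvec(s["orientation"]).as_matrix()
j=np.radians(j);yt=np.array([np.cos(j),np.sin(j),0]);zt=np.array([0,0,-1.]);T=np.c_[np.cross(yt,zt),yt,zt]
print("shift cm",((W.T@(np.array([x,y,z])-s["tool_pos"]))*100).round(2),"turn",np.degrees(Ro.from_matrix(W.T@T).as_rotvec()).round(2),"t",s["t"],"F",np.round(s["force"],1),"open",round(s["opening"],4),"pos",np.round(s["tool_pos"],4))
E
python3 -m inch '[[[0,0,0,0,0,8.5,-1],[0,0,0,0,0,8.5,-1],[0,0,0,0,0,8.5,-1],[0,0,0,0,0,8.5,-1],[0,0,0,0,0,8.5,-1]]]'
python3 -m inch '[[[0,0,0,0,0,8,-1],[0,0,0,0,0,8,-1],[0,0,0,0,0,8,-1],[0,0,0,0,0,5.2,-1],[0,0,0,0,0,0,-1]]]'; python3 go.py .471 .267 .217 -71.7
```

```text
t: 0.65
tool_pos: [0.5998, 0.0001, 0.2182]
orientation: [-2.879, -1.256, 0.001]
force: [-0.1, 0.4, 0.2]
opening: 0.0927
t: 1.15
tool_pos: [0.5998, 0.0, 0.2182]
orientation: [-3.102, -0.497, 0.001]
force: [-0.7, 0.8, 0.4]
opening: 0.0931
shift cm [ -3.88 -29.39   0.13] turn [-0.02  0.04 -0.08] t 1.15 F [-0.7  0.8  0.4] open 0.0931 pos [0.5998 0.     0.2182]
```

```bash
python3 -m inch '[[[-0.6,-4.2,0,0,0,0,-1],[-0.6,-4.2,0,0,0,0,-1],[-0.6,-4.2,0,0,0,0,-1],[-0.6,-4.2,0,0,0,0,-1],[-0.5,-4.2,0,0,0,0,-1]]]'
python3 -m inch '[[[-0.5,-4.2,0,0,0,0,-1],[-0.48,-4.2,0,0,0,0,-1],[0,0,0,0,0,0,-1],[0,0,0,0,0,0,-1]]]'; python3 go.py .471 .267 .217 -71.7
python3 - <<'E'
from h import *
from plant import robot
s=robot.read_state();c=robot.read_camera("wrist");cv2.imwrite("pics/w1.png",c["image"]);pickle.dump((s,c),open("w1.pkl","wb"))
H,S,V=cv2.split(cv2.cvtColor(c["image"],cv2.COLOR_BGR2HSV))
plate(((V<75)&(S<110)).astype(np.uint8),c,(0,0,640,480),s=s,amin=150)
E
```

```text
t: 1.65
tool_pos: [0.5055, 0.1916, 0.2185]
orientation: [-3.101, -0.504, 0.0]
force: [0.4, 0.0, -0.5]
opening: 0.093
t: 2.05
tool_pos: [0.4704, 0.2676, 0.2185]
orientation: [3.1, 0.507, -0.0]
force: [-0.0, -0.6, -0.1]
opening: 0.093
shift cm [0.04 0.08 0.15] turn [0.02 0.01 0.27] t 2.05 F [-0.  -0.6 -0.1] open 0.093 pos [0.4704 0.2676 0.2185]
cen [0.1699 0.2498 0.009 ] rect [240.  192.5] [272.4 891.6] 18.6 area 66663.23997752363
 holes []
```

View pics/w1.png

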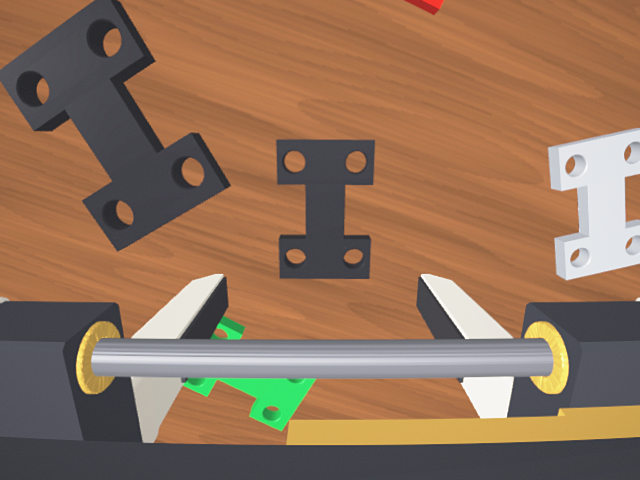

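The wrist view shows the small black spacer at (325,209), centred between the fingers and square to them. Next I measure it there.

```bash
python3 - <<'E'
from h import *
s,c=pickle.load(open("w1.pkl","rb"))
H,S,V=cv2.split(cv2.cvtColor(c["image"],cv2.COLOR_BGR2HSV))
plate(((V<90)&(S<110)).astype(np.uint8),c,(255,125,395,292),s=s,amin=100)
E
python3 go.py .471 .267 .1 -71.7
```

```text
cen [0.4745 0.2649 0.009 ] rect [469.4 263.2] [146.5  97.2] 18.4 area 10837.764259844786
 holes mean [0.4715 0.2641] dist mm [ 61.9  99.8 117.3] x-axis deg 18.3
shift cm [ 0.02 -0.03 11.85] turn [0.03 0.01 0.15] t 2.1 F [0.5 0.2 0.9] open 0.0931 pos [0.4709 0.2667 0.2185]
```

```bash
python3 go.py .4714 .2655 .005 -71.7
python3 -m inch '[[[0,0.13,4.5,0,0,0.15,-1],[0,0,4.5,0,0,0,-1],[0,0,4.5,0,0,0,-1],[0,0,4,0,0,0,-1],[0,0,1.5,0,0,0,-1]]]'
python3 -m inch '[[[0,0,1,0,0,0,-1],[0,0,0,0,0,0,-1],[0,0,0,0,0,0,-1]]]';python3 go.py .4714 .2655 .005 -71.7
```

```text
shift cm [1.000e-02 1.200e-01 2.135e+01] turn [0.03 0.01 0.15] t 2.1 F [0.5 0.2 0.9] open 0.0931 pos [0.4709 0.2667 0.2185]
t: 2.6
tool_pos: [0.4687, 0.2628, 0.0239]
orientation: [3.1, 0.493, -0.011]
force: [-1.6, -0.3, 0.7]
opening: 0.0929
t: 2.9
tool_pos: [0.473, 0.2661, 0.0207]
orientation: [-3.102, -0.495, -0.005]
force: [-0.1, -0.1, -0.5]
opening: 0.0926
shift cm [-0.18  0.01  1.57] turn [-0.01 -0.18 -0.16] t 2.9 F [-0.1 -0.1 -0.5] open 0.0926 pos [0.473  0.2661 0.0207]
```

```bash
python3 -m inch '[[[-0.18,0,0.6,0,0,0,-1],[0,0,0.5,0,0,0,-1],[0,0,0.45,0,0,0,-1],[0,0,0,0,0,0,-1],[0,0,0,0,0,0,-1]]]';python3 go.py .4714 .2655 .005 -71.7
python3 -m inch '[[[0,0,0,0,0,0,1],[0,0,0,0,0,0,1],[0,0,0,0,0,0,1],[0,0,0,0,0,0,1],[0,0,0,0,0,0,1]]]' 40
python3 -m inch '[[[0,0,0,0,0,0,1],[0,0,0,0,0,0,1],[0,0,0,0,0,0,1]]]' 40;python3 go.py .4714 .2655 .005 -71.7
```

```text
t: 3.4
tool_pos: [0.4694, 0.2652, 0.003]
orientation: [3.102, 0.496, -0.001]
force: [-0.2, 0.9, 0.1]
opening: 0.0929
shift cm [ 0.2   0.03 -0.2 ] turn [ 0.    0.02 -0.14] t 3.4 F [-0.2  0.9  0.1] open 0.0929 pos [0.4694 0.2652 0.003 ]
t: 3.9
tool_pos: [0.4696, 0.2652, 0.0032]
orientation: [-3.102, -0.495, -0.0]
force: [0.3, -0.4, -0.3]
opening: 0.0578
t: 4.2
tool_pos: [0.4696, 0.2651, 0.0032]
orientation: [3.102, 0.496, 0.0]
force: [0.7, -1.5, -0.0]
opening: 0.0393
shift cm [ 0.18  0.02 -0.18] turn [ 0.01 -0.   -0.15] t 4.2 F [ 0.7 -1.5 -0. ] open 0.0393 pos [0.4696 0.2651 0.0032]
```

Gripped at 39.3 mm. Lift, turn, and look at the head from a waypoint beside it.

```bash
python3 -m inch '[[[0,0,-1,0,0,0,1],[0,0,-3,0,0,0,1],[0,0,-4.5,0,0,0,1],[0,0,-4.5,0,0,0,1],[0,0,-4.5,0,0,0,1]]]' 40
python3 -m inch '[[[0,0,-4,0,0,8.4,1],[0,0,-2,0,0,8.4,1],[0,0,0,0,0,8.4,1],[0,0,0,0,0,8.4,1],[0,0,0,0,0,8.2,1]]]' 40
python3 -m inch '[[[0,0,0,0,0,0,1]]]' 40; python3 go.py .355 -.219 .24 -113.5
```

```text
t: 4.7
tool_pos: [0.4689, 0.2649, 0.1801]
orientation: [3.102, 0.495, -0.001]
force: [1.2, 0.5, -3.7]
opening: 0.0398
t: 5.2
tool_pos: [0.4693, 0.2651, 0.2388]
orientation: [-3.073, 0.653, -0.0]
force: [-0.2, 0.7, -3.3]
opening: 0.0392
t: 5.3
tool_pos: [0.4693, 0.2651, 0.2385]
orientation: [3.074, -0.647, -0.0]
force: [0.3, 0.0, -2.1]
opening: 0.0398
shift cm [ 9.07 48.9  -0.15] turn [ 0.01  0.01 -0.29] t 5.3 F [ 0.3  0.  -2.1] open 0.0398 pos [0.4693 0.2651 0.2385]
```

```bash
python3 -m inch '[[[0.8,4.4,0,0,0,0,1],[0.8,4.4,0,0,0,0,1],[0.8,4.4,0,0,0,0,1],[0.8,4.4,0,0,0,0,1],[0.8,4.4,0,0,0,0,1]]]' 40
python3 -m inch '[[[0.8,4.4,0,0,0,0,1],[0.8,4.4,0,0,0,0,1],[0.8,4.4,0,0,0,0,1],[0.8,4.4,0,0,0,0,1],[0.8,4.4,0,0,0,0,1]]]' 40
python3 -m inch '[[[0.9,4.4,0,0,0,0,1],[0,0,0,0,0,0,1],[0,0,0,0,0,0,1],[0,0,0,0,0,0,1]]]' 40; python3 go.py .355 -.219 .24 -113.5
python3 - <<'E'
from h import *
from plant import robot
s=robot.read_state();c=robot.read_camera("wrist");cv2.imwrite("pics/w2.png",c["image"]);pickle.dump((s,c),open("w2.pkl","wb"))
E
```

```text
t: 5.8
tool_pos: [0.417, 0.0462, 0.2383]
orientation: [3.077, -0.635, 0.001]
force: [1.1, 0.2, -2.3]
opening: 0.0397
t: 6.3
tool_pos: [0.3654, -0.1715, 0.2386]
orientation: [3.076, -0.636, 0.001]
force: [0.9, -0.1, -2.7]
opening: 0.0394
t: 6.7
tool_pos: [0.357, -0.2132, 0.2382]
orientation: [-3.075, 0.64, 0.0]
force: [0.5, -0.1, -3.3]
opening: 0.0397
shift cm [ 0.05  0.61 -0.18] turn [-0.03  0.01 -0.01] t 6.7 F [ 0.5 -0.1 -3.3] open 0.0397 pos [ 0.357  -0.2132  0.2382]
```

View pics/w2.png

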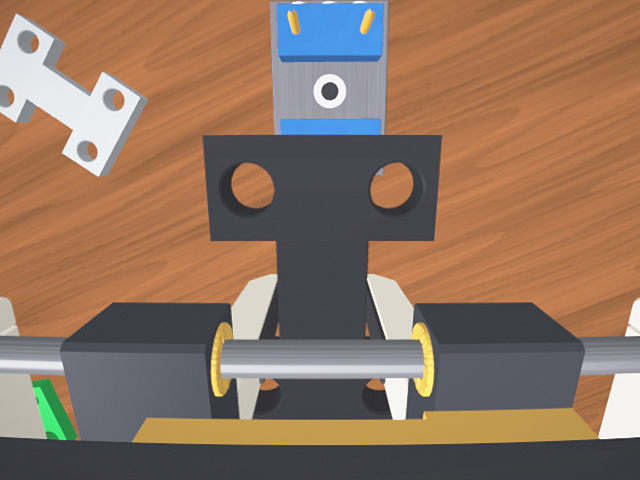

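The wrist view shows the spacer held square, with holes at (247,187) and (398,187). The head is beyond it and aligned, with its far studs at about (294,22) and (367,22). The grey plate is at top left. Next I measure the studs and the held holes here.

```bash
cat > m2.py <<'E'
from h import *
import sys
s,c=pickle.load(open(sys.argv[1],"rb"));W=Ro.from_rotvec(s["orientation"]).as_matrix()
H,S,V=cv2.split(cv2.cvtColor(c["image"],cv2.COLOR_BGR2HSV))
br=((H>10)&(H<32)&(S>120)&(V>170)).astype(np.uint8)[:int(sys.argv[2]),250:420]
k,l,st,ce=cv2.connectedComponentsWithStats(br);T=[];B=[]
for i in range(1,k):
    if st[i,4]>60 and st[i,4]<600 and st[i,3]>15:
        ys,xs=np.nonzero(l==i);t,b=ys.min(),ys.max()
        T.append([xs[ys<=t+1].mean()+250,t+.5]);B.append([xs[ys>=b-1].mean()+250,b-1.5])
print("px",np.round(T,1).tolist(),np.round(B,1).tolist())
w=plane(c,T,.091,s);v=plane(c,B,.040,s)
print("tips",w.round(4).tolist(),"bases",v.round(4).tolist())
for q in(w,v):
    D=q[1]-q[0];print("sep",np.linalg.norm(D).round(4),"jaw-dir",(np.degrees(np.arctan2(D[1],D[0]))%180-180).round(2),"mid in tool",(W.T@(q.mean(0)-s["tool_pos"])).round(4),"mid",q.mean(0).round(4))
E
python3 m2.py w2.pkl 60
python3 - <<'E'
from h import *
s,c=pickle.load(open("w2.pkl","rb"));W=Ro.from_rotvec(s["orientation"]).as_matrix()
H,S,V=cv2.split(cv2.cvtColor(c["image"],cv2.COLOR_BGR2HSV))
m=((V<100)&(S<120)).astype(np.uint8)
x0,y0=195,125
cs,h=cv2.findContours(cv2.morphologyEx((1-m)[y0:245,x0:450],cv2.MORPH_OPEN,np.ones((3,3))),cv2.RETR_CCOMP,cv2.CHAIN_APPROX_NONE)
for k in cs:
    a=cv2.contourArea(k)
    if 800<a<5000:
        M=cv2.moments(k);p=[M["m10"]/M["m00"]+x0,M["m01"]/M["m00"]+y0]
        P=plane(c,[p],s["tool_pos"][2]+.0055,s)[0];print("hole",np.round(p,1),a,"in tool",(W.T@(P-s["tool_pos"])).round(4))
# far edge corners top face
P=plane(c,[[204,136],[441,136]],s["tool_pos"][2]+.0145,s);print("far corners tool",((P-s["tool_pos"])@W).round(4))
P=plane(c,[[329,91]],.012,s);print("ring",P.round(4))
E
```

```text
px [[259.5, 0.5], [293.0, 11.5], [368.2, 10.5], [268.5, 19.5], [417.4, 39.5]] [[251.2, 17.5], [295.7, 31.5], [364.0, 30.5], [250.8, 51.5], [403.5, 57.5]]
tips [[0.5374, -0.2402, 0.091], [0.5199, -0.2605, 0.091], [0.4976, -0.314, 0.091], [0.5224, -0.2408, 0.091], [0.4632, -0.3419, 0.091]] bases [[0.5465, -0.2269, 0.04], [0.5196, -0.2588, 0.04], [0.4959, -0.3159, 0.04], [0.5208, -0.2141, 0.04], [0.4604, -0.3408, 0.04]]
sep 0.0268 jaw-dir -130.69 mid in tool [0.165  0.0006 0.1471] mid [ 0.5081 -0.2795  0.091 ]
sep 0.0417 jaw-dir -130.1 mid in tool [ 0.1623 -0.0071  0.1981] mid [ 0.5086 -0.2713  0.04  ]
hole [391.5 185.3] 1497.5 in tool [ 0.0525  0.0314 -0.0055]
hole [252.3 185.3] 1501.5 in tool [ 0.0524 -0.0296 -0.0055]
far corners tool [[ 0.0734 -0.0465 -0.0145]
 [ 0.0735  0.0487 -0.0145]]
ring [[ 0.4634 -0.2681  0.012 ]]
```

Head from the wrist: ring and studs give (0.463,-0.2677), jaw direction -113.2°, within 2 mm of the earlier fix. The held plate's centre is 2.3 mm along tool x and 0.9 mm along tool y from the TCP. Moving over the studs.

```bash
python3 go.py .4613 -.2660 .125 -113.2; python3 -m inch '[[[3.9,0.25,0,0,0,-0.3,1],[3.9,0.25,0,0,0,0,1],[3.7,0.2,0,0,0,0,1],[0,0,0,0,0,0,1],[0,0,0,0,0,0,1]]]' 40; python3 go.py .4613 -.2660 .125 -113.2
```

```text
shift cm [11.66  0.73 11.32] turn [-0.02 -0.   -0.28] t 6.75 F [-0.1  0.1 -2.1] open 0.0396 pos [ 0.3572 -0.2129  0.2382]
t: 7.25
tool_pos: [0.4602, -0.2646, 0.2372]
orientation: [-3.077, 0.63, 0.003]
force: [-1.1, 0.1, -2.7]
opening: 0.0397
shift cm [ 0.18  0.1  11.22] turn [-0.04  0.14  0.05] t 7.25 F [-1.1  0.1 -2.7] open 0.0397 pos [ 0.4602 -0.2646  0.2372]
```

```bash
python3 -m inch '[[[0.1,0.1,3,0,0,0,1],[0,0,3,0,0,0,1],[0,0,3,0,0,0,1],[0,0,2.2,0,0,0,1],[0,0,0,0,0,0,1]]]' 40;python3 -m inch '[[[0,0,0,0,0,0,1],[0,0,0,0,0,0,1]]]' 40; python3 go.py .4613 -.2660 .125 -113.2
python3 - <<'E'
from h import *
from plant import robot
s=robot.read_state();c=robot.read_camera("wrist");d=robot.read_camera("side")
pickle.dump((s,c,d),open("w3.pkl","wb"))
im=c["image"][110:470,150:490];e=cv2.resize(d["image"][60:200,320:460],(360,360))
cv2.imwrite("pics/w3.png",np.hstack([im,e]))
E
```

```text
t: 7.75
tool_pos: [0.4577, -0.2648, 0.1231]
orientation: [-3.075, 0.633, 0.008]
force: [-0.7, 0.7, -2.6]
opening: 0.0394
t: 7.95
tool_pos: [0.4612, -0.2678, 0.1286]
orientation: [3.075, -0.634, 0.005]
force: [-0.2, 0.6, -3.3]
opening: 0.0398
shift cm [-0.06 -0.17  0.36] turn [ 0.04 -0.2  -0.11] t 7.95 F [-0.2  0.6 -3.3] open 0.0398 pos [ 0.4612 -0.2678  0.1286]
```

View pics/w3.png

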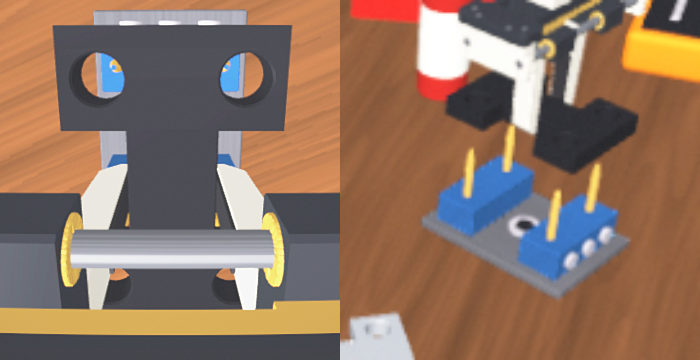

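Both far studs show symmetrically through the far holes (crop (117,66) and (223,66)), and the side view shows the plate above the head in line with it. Lowering in stages while watching the force.

```bash
python3 -m inch '[[[0,-0.12,1.2,0,0,0,1],[0,0,1.2,0,0,0,1],[0,0,1.2,0,0,0,1],[0,0,0,0,0,0,1],[0,0,0,0,0,0,1]]]' 40; python3 go.py .4613 -.2660 .043 -113.2
```

```text
t: 8.55
tool_pos: [0.46, -0.2659, 0.0891]
orientation: [-3.076, 0.636, 0.003]
force: [0.1, -0.4, -2.8]
opening: 0.0397
shift cm [ 0.13 -0.04  4.61] turn [-0.02  0.11 -0.16] t 8.55 F [ 0.1 -0.4 -2.8] open 0.0397 pos [ 0.46   -0.2659  0.0891]
```

```bash
python3 -m inch '[[[0.1,0,1,0,0,0,1],[0,0,1,0,0,0,1],[0,0,1,0,0,0,1],[0,0,0.8,0,0,0,1],[0,0,0,0,0,0,1]]]' 40;python3 -m inch '[[[0,0,0,0,0,0,1]]]' 40; python3 go.py .4613 -.2660 .043 -113.2
```

```text
t: 9.05
tool_pos: [0.4604, -0.2658, 0.0501]
orientation: [-3.075, 0.635, 0.005]
force: [-0.5, 1.3, -2.4]
opening: 0.0394
t: 9.15
tool_pos: [0.4614, -0.2665, 0.0518]
orientation: [-3.076, 0.636, 0.001]
force: [1.0, -0.4, -1.2]
opening: 0.0396
shift cm [-0.03 -0.05  0.88] turn [-0.01  0.04 -0.15] t 9.15 F [ 1.  -0.4 -1.2] open 0.0396 pos [ 0.4614 -0.2665  0.0518]
```

```bash
python3 -m inch '[[[0,0,0.3,0,0,0,1],[0,0,0.3,0,0,0,1],[0,0,0,0,0,0,1]]]' 40;python3 -m inch '[[[0,0,0.15,0,0,0,1],[0,0,0,0,0,0,1],[0,0,0,0,0,0,1]]]' 40; python3 go.py .4613 -.2660 .043 -113.2
```

```text
t: 9.45
tool_pos: [0.4614, -0.2666, 0.0459]
orientation: [-3.076, 0.636, 0.0]
force: [-0.0, 0.5, -2.6]
opening: 0.04
t: 9.75
tool_pos: [0.4616, -0.2667, 0.0447]
orientation: [3.077, -0.636, 0.0]
force: [0.5, -0.1, -3.5]
opening: 0.0396
shift cm [-0.05 -0.05  0.17] turn [ 0.   -0.   -0.15] t 9.75 F [ 0.5 -0.1 -3.5] open 0.0396 pos [ 0.4616 -0.2667  0.0447]
```

```bash
python3 -m inch '[[[0,0,0.1,0,0,0,1],[0,0,0,0,0,0,1],[0,0,0,0,0,0,1]]]' 40;python3 -m inch '[[[0,0,0.1,0,0,0,1],[0,0,0,0,0,0,1],[0,0,0,0,0,0,1]]]' 40; python3 go.py .4613 -.2660 .043 -113.2
```

```text
t: 10.05
tool_pos: [0.4615, -0.2667, 0.0436]
orientation: [3.077, -0.636, -0.0]
force: [-0.5, -0.1, -2.6]
opening: 0.0393
t: 10.35
tool_pos: [0.4617, -0.2668, 0.0431]
orientation: [3.076, -0.636, 0.0]
force: [-2.9, 1.8, 5.0]
opening: 0.0399
shift cm [-0.07 -0.06  0.01] turn [ 0.01 -0.02 -0.15] t 10.35 F [-2.9  1.8  5. ] open 0.0399 pos [ 0.4617 -0.2668  0.0431]
```

Contact at z = 0.0431, as predicted (0.043), with Fz swinging from -3 to +5 N. Release.

```bash
python3 -m inch '[[[0,0,0.04,0,0,0,1],[0,0,0,0,0,0,1],[0,0,0,0,0,0,-1],[0,0,0,0,0,0,-1],[0,0,0,0,0,0,-1]]]' 40;python3 -m inch '[[[0,0,0,0,0,0,-1],[0,0,0,0,0,0,-1],[0,0,0,0,0,0,-1],[0,0,0,0,0,0,-1],[0,0,0,0,0,0,-1]]]'
python3 -m inch '[[[0,0,-2,0,0,0,-1],[0,0,-4.5,0,0,0,-1],[0,0,-4.5,0,0,0,-1],[0,0,-4.5,0,0,0,-1],[0,0,-4,0,0,0,-1]]]'; python3 go.py .571 -.0095 .22 -59.1
```

```text
t: 10.85
tool_pos: [0.4616, -0.2668, 0.0422]
orientation: [3.076, -0.636, 0.0]
force: [0.0, 0.2, -0.3]
opening: 0.0591
t: 11.35
tool_pos: [0.4616, -0.2667, 0.0422]
orientation: [3.077, -0.636, 0.0]
force: [0.1, -0.1, -0.1]
opening: 0.0923
t: 11.85
tool_pos: [0.4617, -0.2667, 0.2398]
orientation: [3.076, -0.636, 0.002]
force: [0.6, -1.0, 1.1]
opening: 0.0931
shift cm [ -0.16 -27.95   1.97] turn [  0.06  -0.07 -54.25] t 11.85 F [ 0.6 -1.   1.1] open 0.0931 pos [ 0.4617 -0.2667  0.2398]
```

```bash
python3 -m inch '[[[0,-4.1,0,0,0,0,-1],[0,-4.1,0,0,0,0,-1],[0,-4.1,0,0,0,0,-1],[0,-4.1,0,0,0,0,-1],[0,-4.1,0,0,0,0,-1]]]'
python3 -m inch '[[[0,-4,0,0,0,0,-1],[0,-3.4,0,0,0,0,-1],[0,0,0,0,0,-8,-1],[0,0,0,0,0,-8,-1],[0,0,0,0,0,-8,-1]]]'
python3 -m inch '[[[0,0,0,0,0,-8,-1],[0,0,0,0,0,-8,-1],[0,0,0,0,0,-8,-1],[0,0,0,0,0,-6.2,-1],[0,0,0,0,0,0,-1]]]'; python3 -m inch '[[[0,0,0,0,0,0,-1]]]'; python3 go.py .571 -.0095 .22 -59.1
python3 - <<'E'
from h import *
from plant import robot
s=robot.read_state();c=robot.read_camera("wrist");d=robot.read_camera("side");f=robot.read_camera("scene")
pickle.dump((s,c,d,f),open("w4.pkl","wb"))
e=cv2.resize(d["image"][60:200,320:460],(360,360));g=cv2.resize(f["image"][230:370,120:260],(360,360))
cv2.imwrite("pics/w4.png",np.vstack([np.hstack([e,g]),cv2.resize(c["image"][:290],(720,326))[:240]]))
H,S,V=cv2.split(cv2.cvtColor(c["image"],cv2.COLOR_BGR2HSV))
for t in(60,80):plate(((S<t)&(V>120)).astype(np.uint8),c,(255,100,395,292),s=s,amin=80)
E
```

```text
t: 12.35
tool_pos: [0.5432, -0.0769, 0.2374]
orientation: [3.076, -0.636, 0.001]
force: [0.1, -0.9, -1.0]
opening: 0.0932
t: 12.85
tool_pos: [0.5722, -0.01, 0.237]
orientation: [3.141, 0.028, -0.001]
force: [0.2, -0.4, 0.0]
opening: 0.093
t: 13.35
tool_pos: [0.5721, -0.0105, 0.2371]
orientation: [-3.028, -0.838, 0.0]
force: [-0.8, 0.2, -0.1]
opening: 0.093
t: 13.45
tool_pos: [0.5721, -0.0105, 0.2372]
orientation: [-3.03, -0.831, 0.0]
force: [0.3, 1.3, 1.0]
opening: 0.0933
shift cm [-0.04 -0.15  1.72] turn [-0.    0.   -0.24] t 13.45 F [0.3 1.3 1. ] open 0.0933 pos [ 0.5721 -0.0105  0.2372]
cen [ 0.5741 -0.0114  0.009 ] rect [569.7 -14.1] [148.3  99.3] 31.6 area 11297.519403027654
 holes mean [ 0.5713 -0.0129] dist mm [ 61.9  99.8 117.3] x-axis deg 31.62
cen [ 0.5741 -0.0114  0.009 ] rect [569.7 -14. ] [148.6  99.4] 31.5 area 11494.57627761496
 holes mean [ 0.5713 -0.0129] dist mm [ 61.9 100.  117.4] x-axis deg 31.6
```

View pics/w4.png

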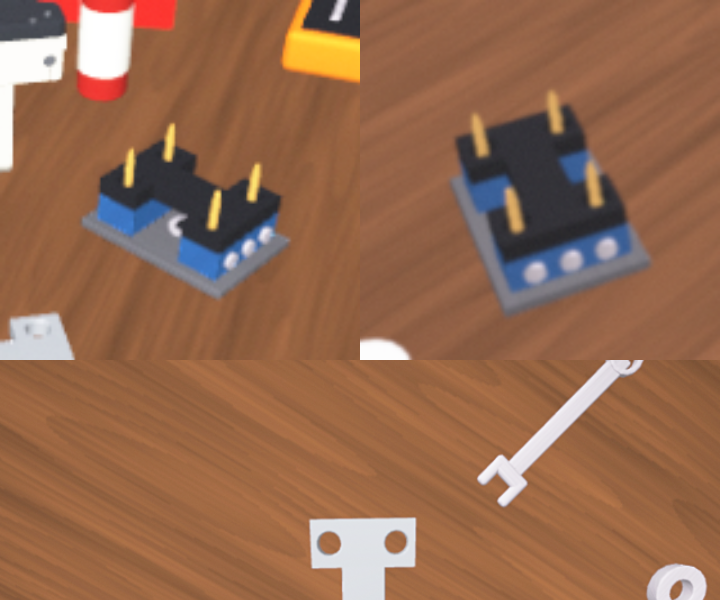

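Spacer is seated flat on the pads with all four studs through it (both views). The grey plate measured by the wrist camera is at (0.571,-0.0125), 31.6°, hole spacing 61.9 × 99.8 mm. Descending to grip it.

```bash
python3 go.py .5713 -.0125 .004 -58.5
python3 -m inch '[[[0,0.1,4.5,0,0,-0.8,-1],[0,0,4.5,0,0,0,-1],[0,0,4.5,0,0,0,-1],[0,0,4.5,0,0,0,-1],[0,0,2,0,0,0,-1]]]'
python3 -m inch '[[[0,0,1,0,0,0,-1],[0,0,0,0,0,0,-1],[0,0,0,0,0,0,-1]]]';python3 go.py .5713 -.0125 .004 -58.5
```

```text
shift cm [-0.17  0.13 23.33] turn [ 0.    0.   -0.77] t 13.6 F [-0.2 -0.3 -0.5] open 0.093 pos [ 0.5721 -0.0105  0.2373]
t: 14.1
tool_pos: [0.5692, -0.011, 0.0321]
orientation: [-3.021, -0.854, 0.01]
force: [0.1, 0.3, -0.7]
opening: 0.0931
t: 14.4
tool_pos: [0.5739, -0.0115, 0.0289]
orientation: [3.022, 0.856, 0.003]
force: [0.8, -0.3, 0.6]
opening: 0.0927
shift cm [-0.28 -0.06  2.48] turn [ 0.08 -0.1   0.12] t 14.4 F [ 0.8 -0.3  0.6] open 0.0927 pos [ 0.5739 -0.0115  0.0289]
```

```bash
python3 -m inch '[[[-0.25,0,0.9,0,0,0,-1],[0,0,0.8,0,0,0,-1],[0,0,0.7,0,0,0,-1],[0,0,0,0,0,0,-1],[0,0,0,0,0,0,-1]]]';python3 go.py .5713 -.0125 .004 -58.5
python3 -m inch '[[[0,0,0,0,0,0,1],[0,0,0,0,0,0,1],[0,0,0,0,0,0,1],[0,0,0,0,0,0,1],[0,0,0,0,0,0,1]]]' 50
python3 -m inch '[[[0,0,0,0,0,0,1],[0,0,0,0,0,0,1],[0,0,0,0,0,0,1],[0,0,0,0,0,0,1]]]' 50;python3 go.py .5713 -.0125 .004 -58.5
```

```text
t: 14.9
tool_pos: [0.5703, -0.0126, 0.003]
orientation: [-3.022, -0.857, 0.001]
force: [-0.0, 0.4, 0.9]
opening: 0.0929
shift cm [ 0.09  0.04 -0.11] turn [-0.02  0.03  0.15] t 14.9 F [-0.   0.4  0.9] open 0.0929 pos [ 0.5703 -0.0126  0.003 ]
t: 15.4
tool_pos: [0.5706, -0.0127, 0.0034]
orientation: [3.022, 0.857, 0.0]
force: [-0.3, 0.4, 0.6]
opening: 0.0574
t: 15.8
tool_pos: [0.5705, -0.0127, 0.0032]
orientation: [3.022, 0.857, -0.0]
force: [-0.4, -0.0, -1.0]
opening: 0.0396
shift cm [ 0.08  0.02 -0.08] turn [0.   0.   0.15] t 15.8 F [-0.4 -0.  -1. ] open 0.0396 pos [ 0.5705 -0.0127  0.0032]
```

```bash
python3 -m inch '[[[0,0,-1,0,0,0,1],[0,0,-3,0,0,0,1],[0,0,-4.5,0,0,0,1],[0,0,-4.5,0,0,0,1],[0,0,-4.5,0,0,0,1]]]' 50
python3 -m inch '[[[0,0,-4,0,0,8,1],[0,0,-2,0,0,8,1],[0,0,0,0,0,8,1],[0,0,0,0,0,8,1],[0,0,0,0,0,8,1]]]' 50
python3 -m inch '[[[0,0,0,0,0,8,1],[0,0,0,0,0,6.7,1],[0,0,0,0,0,0,1],[0,0,0,0,0,0,1]]]' 50; python3 go.py .4613 -.2660 .238 -113.2
python3 - <<'E'
from h import *
from plant import robot
s=robot.read_state();c=robot.read_camera("wrist");cv2.imwrite("pics/w5.png",c["image"]);W=Ro.from_rotvec(s["orientation"]).as_matrix()
H,S,V=cv2.split(cv2.cvtColor(c["image"],cv2.COLOR_BGR2HSV))
wood=(S>100).astype(np.uint8)
x0,y0=200,130
cs,h=cv2.findContours(cv2.morphologyEx(wood[y0:245,x0:450],cv2.MORPH_OPEN,np.ones((3,3))),cv2.RETR_CCOMP,cv2.CHAIN_APPROX_NONE)
for k in cs:
    a=cv2.contourArea(k)
    if 800<a<5000:
        M=cv2.moments(k);p=[M["m10"]/M["m00"]+x0,M["m01"]/M["m00"]+y0]
        P=plane(c,[p],s["tool_pos"][2]+.0055,s)[0];print("hole",np.round(p,1),a,"in tool",(W.T@(P-s["tool_pos"])).round(4))
E
```

```text
t: 16.3
tool_pos: [0.5696, -0.0126, 0.1798]
orientation: [-3.022, -0.857, 0.002]
force: [1.0, -1.0, -4.5]
opening: 0.0394
t: 16.8
tool_pos: [0.57, -0.0126, 0.2384]
orientation: [-3.133, 0.238, 0.001]
force: [-0.4, -0.1, -5.1]
opening: 0.0398
t: 17.2
tool_pos: [0.5701, -0.0127, 0.2381]
orientation: [3.079, -0.622, -0.001]
force: [0.2, -0.2, -4.9]
opening: 0.0398
shift cm [-1.900e-01  2.757e+01  2.000e-02] turn [0.01 0.04 0.35] t 17.2 F [ 0.2 -0.2 -4.9] open 0.0398 pos [ 0.5701 -0.0127  0.2381]
hole [391.6 187.5] 1353.0 in tool [ 0.0516  0.0315 -0.0055]
hole [252.4 187.2] 1363.0 in tool [ 0.0516 -0.0295 -0.0055]
hole [342.9 172.2] 3062.5 in tool [ 0.0581  0.01   -0.0055]
```

```bash
python3 -m inch '[[[0,4.1,0,0,0,0.3,1],[0,4.1,0,0,0,0,1],[0,4.1,0,0,0,0,1],[0,4.1,0,0,0,0,1],[0,4.1,0,0,0,0,1]]]' 50
python3 -m inch '[[[0,4,0,0,0,0,1],[0,3,0,0,0,0,1],[0,0,0,0,0,0,1],[0,0,0,0,0,0,1]]]' 50; python3 go.py .4620 -.2664 .125 -113.2
```

```text
t: 17.75
tool_pos: [0.4886, -0.2022, 0.2384]
orientation: [3.078, -0.631, 0.0]
force: [1.0, 0.2, -3.5]
opening: 0.0397
t: 18.15
tool_pos: [0.4613, -0.2657, 0.2382]
orientation: [-3.076, 0.636, 0.0]
force: [-0.3, 0.0, -4.4]
opening: 0.0397
shift cm [ 0.09  0.05 11.32] turn [-0.03  0.01 -0.15] t 18.15 F [-0.3  0.  -4.4] open 0.0397 pos [ 0.4613 -0.2657  0.2382]
```

```bash
python3 -m inch '[[[0.1,0.05,3,0,0,0,1],[0,0,3,0,0,0,1],[0,0,3,0,0,0,1],[0,0,2.3,0,0,0,1],[0,0,0,0,0,0,1]]]' 50;python3 -m inch '[[[0,0,0,0,0,0,1],[0,0,0,0,0,0,1]]]' 50; python3 go.py .4620 -.2664 .125 -113.2
python3 - <<'E'
from h import *
from plant import robot
c=robot.read_camera("wrist");d=robot.read_camera("side")
im=c["image"][110:470,150:490];e=cv2.resize(d["image"][60:200,320:460],(360,360))
cv2.imwrite("pics/w6.png",np.hstack([im,e]))
E
```

```text
t: 18.65
tool_pos: [0.4605, -0.2631, 0.1211]
orientation: [-3.074, 0.631, 0.011]
force: [-0.8, -0.9, -4.4]
opening: 0.0396
t: 18.85
tool_pos: [0.4638, -0.2664, 0.1274]
orientation: [3.076, -0.634, 0.004]
force: [0.1, -0.2, -4.1]
opening: 0.0396
shift cm [-0.17  0.07  0.24] turn [ 0.03 -0.17 -0.08] t 18.85 F [ 0.1 -0.2 -4.1] open 0.0396 pos [ 0.4638 -0.2664  0.1274]
```

View pics/w6.png

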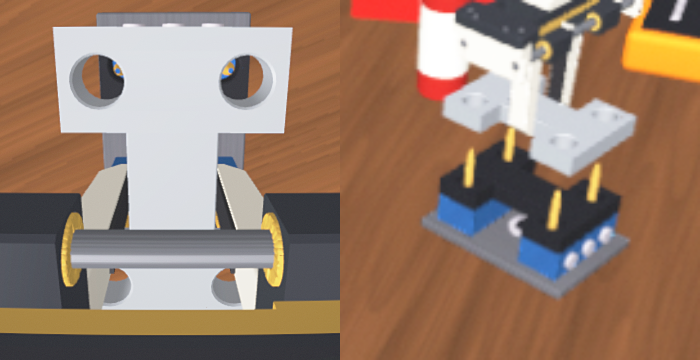

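Same picture as with the spacer: the far studs show symmetrically through the holes at crop (118,68) and (227,67). Lowering; expected contact at TCP z of about 0.061.

```bash
python3 -m inch '[[[-0.12,0.05,1.2,0,0,0,1],[0,0,1.2,0,0,0,1],[0,0,1.2,0,0,0,1],[0,0,0,0,0,0,1],[0,0,0,0,0,0,1]]]' 50; python3 go.py .4620 -.2664 .061 -113.2
```

```text
t: 19.45
tool_pos: [0.4605, -0.2657, 0.0883]
orientation: [-3.076, 0.636, 0.003]
force: [-0.4, -0.7, -4.5]
opening: 0.0398
shift cm [0.17 0.01 2.72] turn [-0.02  0.11 -0.16] t 19.45 F [-0.4 -0.7 -4.5] open 0.0398 pos [ 0.4605 -0.2657  0.0883]
```

```bash
python3 -m inch '[[[0.12,0,0.8,0,0,0,1],[0,0,0.8,0,0,0,1],[0,0,0.5,0,0,0,1],[0,0,0,0,0,0,1],[0,0,0,0,0,0,1]]]' 50; python3 go.py .4620 -.2664 .061 -113.2
```

```text
t: 19.95
tool_pos: [0.4621, -0.2665, 0.068]
orientation: [-3.076, 0.636, 0.001]
force: [-0.4, 1.6, -3.6]
opening: 0.0395
shift cm [-0.01 -0.    0.7 ] turn [-0.01  0.03 -0.15] t 19.95 F [-0.4  1.6 -3.6] open 0.0395 pos [ 0.4621 -0.2665  0.068 ]
```

```bash
python3 -m inch '[[[0,0,0.25,0,0,0,1],[0,0,0.2,0,0,0,1],[0,0,0,0,0,0,1],[0,0,0,0,0,0,1]]]' 50;python3 -m inch '[[[0,0,0.1,0,0,0,1],[0,0,0,0,0,0,1],[0,0,0,0,0,0,1]]]' 50; python3 go.py .4620 -.2664 .061 -113.2
```

```text
t: 20.35
tool_pos: [0.4622, -0.2665, 0.0637]
orientation: [-3.077, 0.636, 0.0]
force: [-0.8, 0.8, -4.8]
opening: 0.0395
t: 20.65
tool_pos: [0.4623, -0.2666, 0.0628]
orientation: [3.077, -0.636, 0.0]
force: [0.0, -0.4, -4.5]
opening: 0.0393
shift cm [-0.03 -0.01  0.18] turn [ 0.   -0.   -0.15] t 20.65 F [ 0.  -0.4 -4.5] open 0.0393 pos [ 0.4623 -0.2666  0.0628]
```

```bash
python3 -m inch '[[[0,0,0.1,0,0,0,1],[0,0,0,0,0,0,1],[0,0,0,0,0,0,1]]]' 50;python3 -m inch '[[[0,0,0.08,0,0,0,1],[0,0,0,0,0,0,1],[0,0,0,0,0,0,1]]]' 50; python3 go.py .4620 -.2664 .061 -113.2
```

```text
t: 20.95
tool_pos: [0.4622, -0.2665, 0.0617]
orientation: [-3.077, 0.636, 0.0]
force: [0.5, 0.7, -3.9]
opening: 0.0395
t: 21.25
tool_pos: [0.4623, -0.2666, 0.0612]
orientation: [3.077, -0.636, 0.0]
force: [-1.3, 0.3, -0.6]
opening: 0.0394
shift cm [-0.04 -0.01  0.02] turn [ 0.   -0.01 -0.15] t 21.25 F [-1.3  0.3 -0.6] open 0.0394 pos [ 0.4623 -0.2666  0.0612]
```

```bash
python3 -m inch '[[[0,0,0.06,0,0,0,1],[0,0,0,0,0,0,1],[0,0,0,0,0,0,1]]]' 50;python3 go.py .4620 -.2664 .061 -113.2; python3 -m inch '[[[0,0,0,0,0,0,-1],[0,0,0,0,0,0,-1],[0,0,0,0,0,0,-1],[0,0,0,0,0,0,-1],[0,0,0,0,0,0,-1]]]';python3 -m inch '[[[0,0,0,0,0,0,-1],[0,0,0,0,0,0,-1],[0,0,0,0,0,0,-1],[0,0,0,0,0,0,-1]]]'
python3 -m inch '[[[0,0,-1.5,0,0,0,-1],[0,0,-4,0,0,0,-1],[0,0,-4.5,0,0,0,-1],[0,0,-4.5,0,0,0,-1],[0,0,-3,0,0,0,-1]]]'
python3 -m inch '[[[0,-4,0,0,0,0,-1],[0,-4,0,0,0,0,-1],[0,-4,0,0,0,0,-1],[0,-4,0,0,0,0,-1],[0,0,0,0,0,0,-1]]]'
python3 - <<'E'
from h import *
from plant import robot
d=robot.read_camera("side");f=robot.read_camera("scene")
e=cv2.resize(d["image"][60:200,320:460],(400,400));g=cv2.resize(f["image"][230:370,120:260],(400,400))
cv2.imwrite("pics/w7.png",np.hstack([e,g]));pickle.dump((d,f),open("w7.pkl","wb"))
s0,d0=pickle.load(open("c0.pkl","rb"))
for n,c in(("before",d0["side"]),("after",d)):
    H,S,V=cv2.split(cv2.cvtColor(c["image"],cv2.COLOR_BGR2HSV))
    print(n);plate((((H<6)|(H>174))&(S>150)&(V>120)).astype(np.uint8),c,(110,225,235,320))
E
```

```text
t: 21.55
tool_pos: [0.4623, -0.2666, 0.0612]
orientation: [3.077, -0.636, 0.0]
force: [-4.1, 3.1, 5.8]
opening: 0.0394
shift cm [-0.04 -0.01  0.02] turn [ 0.   -0.01 -0.15] t 21.55 F [-4.1  3.1  5.8] open 0.0394 pos [ 0.4623 -0.2666  0.0612]
t: 22.05
tool_pos: [0.4623, -0.2666, 0.0603]
orientation: [3.077, -0.636, 0.0]
force: [0.2, 0.9, -0.4]
opening: 0.0747
t: 22.45
tool_pos: [0.4622, -0.2665, 0.0603]
orientation: [-3.077, 0.636, 0.0]
force: [0.3, 0.0, 0.0]
opening: 0.093
t: 22.95
tool_pos: [0.4631, -0.2672, 0.2407]
orientation: [3.075, -0.635, 0.008]
force: [0.7, -0.1, -0.2]
opening: 0.0928
t: 23.45
tool_pos: [0.527, -0.1156, 0.2367]
orientation: [-3.077, 0.628, -0.002]
force: [-1.2, -0.4, -0.7]
opening: 0.0929
before
cen [0.7562 0.2711 0.009 ] rect [759.2 268.4] [106.9 157.1] 84.9 area 13533.846983254887
 holes [[0.7082 0.2743 0.009 ]]
after
cen [0.7562 0.2711 0.009 ] rect [759.  268.4] [106.6 157.1] 84.7 area 13529.837939623278
 holes [[0.708  0.2745 0.009 ]]
```

View pics/w7.png

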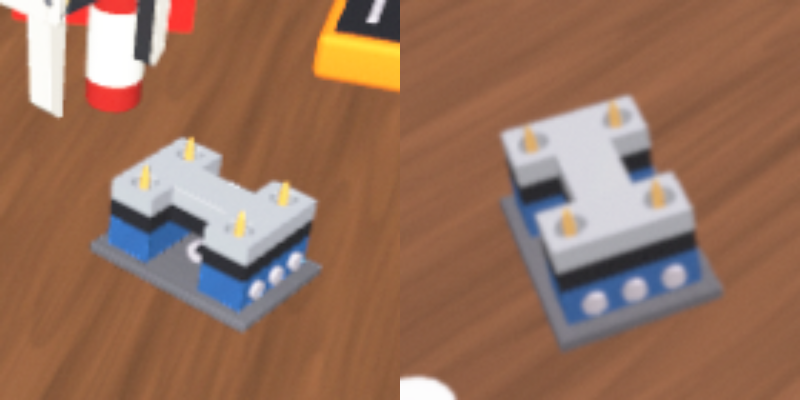

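Both views show the grey plate flat on the black one with all four studs through it. The gripper is clear and the red plate hasn't moved. Handing in.

```bash
python3 -c "
from plant import robot
print(robot.read_state()['t'],robot.close_job())"
```

```text
the job is handed in; nothing more can be done
23.55 None
```

The job is done and handed in at 23.6 s of the 61 s allowed. The smaller black spacer and then the grey plate were each lowered in the grip over the four studs, released once down, and the arm moved clear.

**Seating:** Contact came where it should: TCP height 43.1 mm for the spacer (43 expected) and 61.2 mm for the grey plate (61 expected). The upward push at contact was about 5–6 N. The last side and scene pictures show both plates flat, with all four studs through them.

**Red plate:** Its position before and after agreed to within 0.2 mm.

**Disagreements:** The cameras differed by up to about 6 mm on the head position and 3–4 mm on the plates. Wrist-camera measurements of the studs and held plates settled it, well inside the 7 mm clearance. None of the last checks failed.

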